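# Brace the outlet strip and sweep its paddles off

### The arm

A 7-joint arm with a two-finger parallel gripper is mounted at the origin on a cart in front of the work surface, level with it; the furniture and walls round the work are solid. World frame = base frame: x ahead of the robot, y to its left, z up, the work surface at z = 0. Lengths are in m, angles in rad, forces in N, time in s.
With the tool pointing down it reaches from about 0.35 to 0.775 m from the base axis. Payload 3.1 kg.
Tool frame: the origin (TCP) lies midway between the tips of the shut fingers; the grasp point (between the pads) lies 19 mm behind it; z points along the fingers, y is the line along which they close (so a half turn about z gives the same grasp; the last joint's range is limited). The gripper opens to 85 mm and grips with 20 to 120 N. Pads are 22 mm wide; open, the fingers measure 114 mm over their backs; the gripper's body (76 mm by 85 mm) begins 54 mm behind the grasp point. The pads swing forward as they close: fully open they stand 13 mm farther back than shut.
Start: joints at [-1.285, 0.311, 0.014, 1.512, -0.004, 1.319, -0.027], TCP at [0.177, 0.521, 0.231] pointing down, gripper open.
Joint ranges: [-2.7, 2.7], [-0.3, 1.91], [-1.27, 1.3], [0.12, 2.57], [-1.44, 4.58], [0.2, 2.03], [-3.05, 3.05]. Speed limits (rad/s): [2.79, 2.79, 3.14, 3.14, 3.14, 3.14, 3.14].

### API

Orientations are given as a rotation vector (axis times angle).
In Python, from plant import r gives the robot as it stands.
- The arm moves only by the tool move_arm, never from a script. Its argument "plan" is a list of rows, each an object of numbers: "dx", "dy", "dz": the shift along the tool's x, y, z in mm; "wx", "wy", "wz": the turn, a rotation vector about the tool's x, y, z in degrees; "hand": the closure, from 0 (fully open) to 1 (shut). In form: [{"dx": .., "dy": .., "dz": .., "wx": .., "wy": .., "wz": .., "hand": ..}, ...]. A call has 1 to 8 rows; each row is the pose to reach, as a shift and turn from the pose commanded when the call began, along the tool's axes at that moment; what a row does not reach only later rows make up. A row lasts 1/10 s, in which the tool goes at most 50 mm and 8.59 degrees, less where a joint would pass 70% of its speed; a pose out of reach is approached as far as the arm can. A call with a gripper value outside its range is refused whole. The fingers move at their own pace and stop on an object; "squeeze" is the grip in N (left out, the last holds). Time passes only in rows, so rows that repeat a pose let the fingers close. It gives the time, the measured TCP pose, the force, the opening and the grip force at its end, in the units of the state.
- r.get_obs(): the state, without advancing time (a new reading comes with each control period).
- r.camera(name): name is "side" or "top"; returns the picture (400x640x3 uint8, red, green, blue); there is no depth.
- r.camera_info(name): a dict with "K" (3x3 intrinsics, pixels), "D" ([k1, k2, p1, p2, k3] as OpenCV has them; the pictures are not rectified), "cam_to_world" (4x4, takes a point from camera to world coordinates). Camera axes: x right, y down, z forward; pixel columns grow to the right and rows downward; lengths in m; the calibration is good to about 2 mm. A picture is of the moment at which its call begins. camera_info takes no time and is no camera call.
- r.job_done(): hands the job in; it is judged then, once.
The state is a dict: "t": time; "joints": joint angles; "qvel": joint speeds; "effort": joint torques, N m; "tool_pos": TCP position; "ee_rot": TCP orientation; "force": force on the tool from outside, world axes, zero at the start; "moment": the same for the moment, N m; "opening": finger opening in m; "grasp_force": force on a finger pad.
Only numpy, scipy, OpenCV 4.12 (cv2) and the standard library are available. Lean on these libraries where they do the work, as an engineer would, in place of code of your own. Each camera call takes 0.05 s, during which the arm holds its last target. There are 200 camera calls.

### The job

This unplugged outlet strip is about to go back on the mains, so every red paddle has to be off first. It skates on the bench when its paddles are pushed: slide it gently along the bench until its green-paddle end sits squarely against the adjustable stop's metal plate and you feel it press there (no ramming: 40 N would crack its end), with all the paddles still standing, then knock the four red paddles over to off in one continuous finger drag along the row towards the stop, not lifting away between them. Leave the green paddle (the battery charger) on, the strip at the stop and the other things on the bench where they are.

Things in the scene. Friction and masses are not known exactly. Their poses are not given: they have to be found in the camera images.
- strip: Loose switched outlet strip lying on the bench, about 0.68 kg: aluminium, black end caps, white sockets, five upright paddles; 260 long (own y) x 66 wide (own x) x 45 mm high to its flat top. Origin: centre of the underside. Own +y points along it to the green-paddle end, which faces the stop (starts up to 0.12 rad out of square; friction keeps it from squaring itself there). Slides on the bench at about 2.5 to 6 N.
- strip_nose (a point): middle of the strip's flat green-paddle end face (own y = +130 mm), 22.5 mm above the strip's underside
- strip_tail (a point): middle of the strip's opposite flat end face (own y = -130 mm, the red paddle_1 end), 22.5 mm above the underside
- stop: Adjustable end stop: hardwood batten 120 (own x) x 45 (own y) x 38 mm high, screwed to the bench, with an aluminium face plate (110 x 8 x 36 mm) on two studs on its own -y side, where the strip is. The plate's face stands 12 to 32 mm off the batten's face (that is at own y = -34.5 to -54.5 mm), locked, by an amount not reported: feel for it. Origin: centre of the batten's underside.
- paddle_1 (a joint): red paddle 1 of 4 (1 is farthest from the stop): 12 mm wide, 5 thick, 27 long from a hinge at strip x = -16, y = -95, z = 41 mm. 0 = on: leans 10 degrees away from the stop, tip 23 mm above the strip's flat top. 1.08 rad = off: lies 52 degrees over towards the stop, tip 14 mm above the flat top
- paddle_2 (a joint): red paddle 2 of 4 (1 is farthest from the stop): 12 mm wide, 5 thick, 27 long from a hinge at strip x = -16, y = -49, z = 41 mm. 0 = on: leans 10 degrees away from the stop, tip 23 mm above the strip's flat top. 1.08 rad = off: lies 52 degrees over towards the stop, tip 14 mm above the flat top
- paddle_3 (a joint): red paddle 3 of 4 (1 is farthest from the stop): 12 mm wide, 5 thick, 27 long from a hinge at strip x = -16, y = -3, z = 41 mm. 0 = on: leans 10 degrees away from the stop, tip 23 mm above the strip's flat top. 1.08 rad = off: lies 52 degrees over towards the stop, tip 14 mm above the flat top
- paddle_4 (a joint): red paddle 4 of 4 (1 is farthest from the stop): 12 mm wide, 5 thick, 27 long from a hinge at strip x = -16, y = 43, z = 41 mm. 0 = on: leans 10 degrees away from the stop, tip 23 mm above the strip's flat top. 1.08 rad = off: lies 52 degrees over towards the stop, tip 14 mm above the flat top
- paddle_1_tip (a point): centre of red paddle 1's rounded tip (3 mm radius). All paddles have an over-centre spring: let go below about 0.54 rad they snap back on, above it to off; about 7 N at the tip along the row starts one over, more than holds the loose strip still. A finger whose end passes 15 to 20 mm above the flat top throws a paddle and clears it; lower, it jams on the thrown paddle
- paddle_green (a joint): green paddle switch (battery charger), nearest the stop, hinged at strip x = -16, y = 89, z = 41 mm; sizes, values and spring as the red ones; it stays on (0)
- pliers_red: bystander: red-handled pliers lying beyond the strip, 185 x 59 x 12 mm; origin centre of underside
- driver_yellow: bystander: yellow screwdriver lying beyond the strip, 169 x 28 x 30 mm; origin centre of underside
- wrench_11: bystander: small combination wrench lying on the robot's side of the strip, 164 x 26 x 11 mm; origin centre of underside
- chisel_12: bystander: chisel with red handle, 226 x 30 x 33 mm, at the back left; origin centre of underside
- screw_box_blue: bystander: blue box of screws, 134 x 91 x 49 mm, at the back; origin centre of underside
- driver_red: bystander: red screwdriver, 209 x 30 x 32 mm, at the right; origin centre of underside
- keys_1: bystander: bunch of keys with a white tag, 104 x 115 x 8 mm, at the right; origin centre of underside
There are look-alikes about, which are no part of the job. Several things look just like the stop: the one meant starts farthest to the robot's right.

How it is judged:
By the outcome, as a careful person would: the job done as asked, in the order asked, and still so for the second after the job is handed in, with the robot touching nothing.
It also fails if it takes over 45 s, if anything falls off the work surface, if the arm or the gripper's body presses on something with over 40 N, if the wrist force passes 120 N, or if a joint passes its speed limit or range.

## Working session

There is one attempt and no reset: what is moved stays moved. The work goes in short steps, Python scripts to look and compute and a tool call to move; the robot and the scene stay as the last step left them, time stands still between calls to the robot, and variables do not carry over. Pictures are saved under pics/ and viewed, at most 10 in all, crops included, and the job is handed in when it is done.

Besides the shell and the picture viewer there is one more tool, called after "Call:" as name(argument=value, ...), one argument or row to a line, values as JSON. move_arm: Moves the arm, as the interface text tells. Its arguments: {"type":"object","properties":{"plan":{"type":"array"},"squeeze":{"type":"number"}},"required":["plan"]}

```bash
mkdir -p pics; python3 - <<'E'
from plant import r
import cv2,numpy as np
o=r.get_obs();print({k:np.round(v,3) for k,v in o.items()})
for n in("top","side"):
    cv2.imwrite(f"pics/{n}0.png",r.camera(n)[:,:,::-1]);i=r.camera_info(n);print(n,np.round(i["K"],1).tolist(),i["D"],np.round(i["cam_to_world"],3).tolist())
E
```

```text
{'t': np.float64(0.0), 'joints': array([-1.285,  0.312,  0.014,  1.513, -0.004,  1.319, -0.027]), 'qvel': array([ 0.001, -0.   , -0.   , -0.002, -0.   , -0.001, -0.   ]), 'effort': array([-0.0000e+00, -3.7992e+01,  1.4600e-01, -2.3059e+01,  1.2000e-02,
        1.4000e-02,  0.0000e+00]), 'tool_pos': array([0.177, 0.52 , 0.23 ]), 'ee_rot': array([-0.512, -3.099,  0.004]), 'force': array([-0.174, -0.215,  0.141]), 'moment': array([ 0.02 ,  0.01 , -0.044]), 'grasp_force': np.float64(0.0), 'opening': np.float64(0.086)}
top [[409.2, 0.0, 322.0], [0.0, 409.2, 203.1], [0.0, 0.0, 1.0]] [-0.05115439  0.          0.          0.          0.        ] [[-0.007, -0.981, 0.196, 0.336], [-1.0, 0.011, 0.019, -0.079], [-0.021, -0.196, -0.98, 1.212], [0.0, 0.0, 0.0, 1.0]]
side [[470.3, 0.0, 316.2], [0.0, 470.3, 197.9], [0.0, 0.0, 1.0]] [-0.03131615  0.          0.          0.          0.        ] [[0.826, -0.381, 0.415, -0.155], [-0.563, -0.532, 0.633, -1.213], [-0.02, -0.757, -0.654, 1.231], [0.0, 0.0, 0.0, 1.0]]
```

View pics/top0.png

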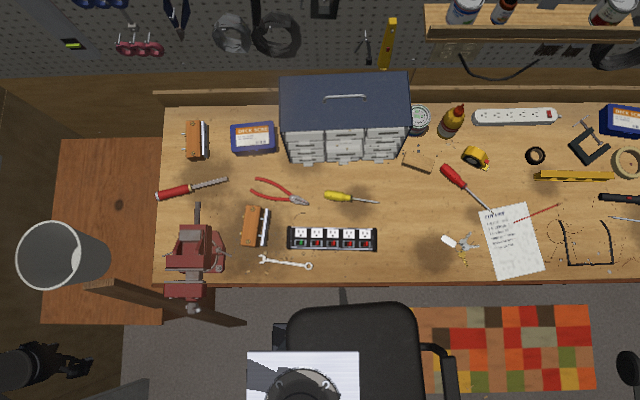

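View pics/side0.png

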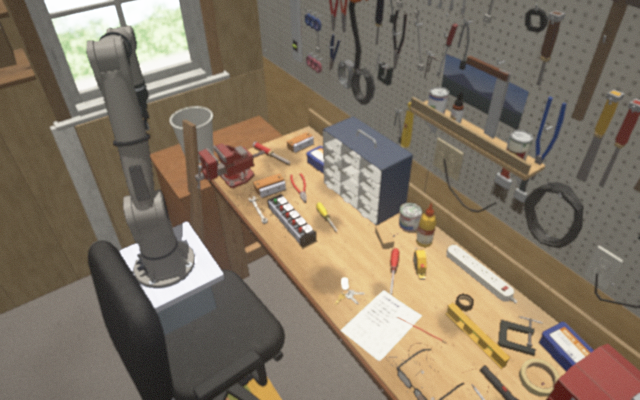

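```bash
cat > h.py <<'E'
from plant import r
import cv2,numpy as np
def w(n,uv,z):
    i=r.camera_info(n);K=np.array(i["K"]);T=np.array(i["cam_to_world"])
    p=cv2.undistortPoints(np.float64(uv).reshape(-1,1,2),K,np.array(i["D"]))[:,0]
    d=np.c_[p,np.ones(len(p))]@T[:3,:3].T;o=T[:3,3]
    return o+d*((np.broadcast_to(z,len(p))-o[2])/d[:,2])[:,None]
def px(n,P):
    i=r.camera_info(n);T=np.linalg.inv(np.array(i["cam_to_world"]))
    return cv2.projectPoints(np.float64(P).reshape(-1,3),cv2.Rodrigues(T[:3,:3])[0],T[:3,3],np.array(i["K"]),np.array(i["D"]))[0][:,0]
E
python3 - <<'E'
import cv2,numpy as np
from h import *
im=cv2.imread("pics/top0.png")[195:280,230:390]
cv2.imwrite("pics/c.png",cv2.resize(im,None,fx=5,fy=5,interpolation=cv2.INTER_CUBIC))
print(w("top",[[332,239],[255,226],[297,340]],[0.045,.038,.0]))
E
```

```text
[[ 0.46373715 -0.08452156  0.045     ]
 [ 0.5043332   0.13875658  0.038     ]
 [ 0.18054223  0.01824672  0.        ]]
```

View pics/c.png

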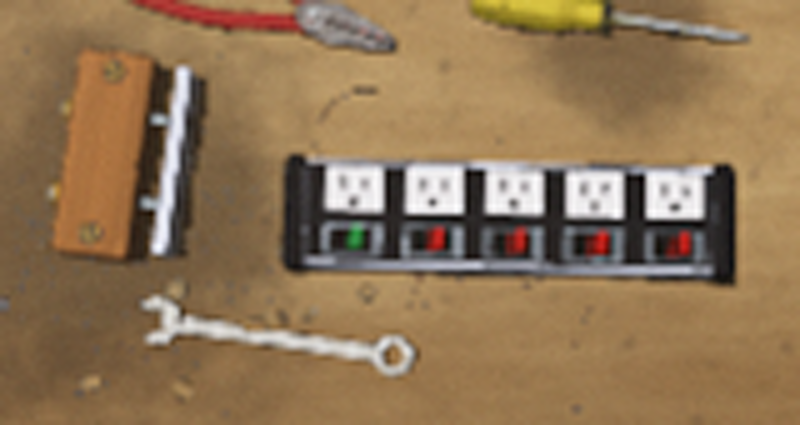

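```bash
python3 - <<'E'
from h import *
f=lambda a:np.array(a)/5+[229.6+.0,194.6]
s=w("top",f([[288,268],[290,157],[735,168],[732,283]]),.045)
print(s.round(4)); print("c",s.mean(0), np.linalg.norm(s-np.roll(s,-1,0),axis=1), [np.degrees(np.arctan2(*(a-b)[:2])) for a,b in((s[0],s[3]),(s[1],s[2]))])
t=w("top",f([[82,50],[155,57],[130,260],[53,250]]),.038)
print(t.round(4)); print("c",t.mean(0), np.linalg.norm(t-np.roll(t,-1,0),axis=1), [np.degrees(np.arctan2((a-b)[1],(a-b)[0])) for a,b in((t[0],t[3]),(t[1],t[2]))])
p=w("top",f([[192,68],[170,255]]),.036);print(p,np.linalg.norm(p[0]-p[1]),np.degrees(np.arctan2((p[0]-p[1])[1],(p[0]-p[1])[0])))
# red/green paddle blobs
im=cv2.imread("pics/top0.png")[:,:,::-1].astype(int)
for nm,m in(("r",(im[...,0]>130)&(im[...,1]<60)),("g",(im[...,1]>100)&(im[...,0]<80))):
    m[:225]=0;m[252:]=0;m[:,:285]=0;m[:,385:]=0
    n,l,st,c=cv2.connectedComponentsWithStats(m.astype('uint8'));print(nm,[(x.round(1).tolist(),w("top",x,.06).round(4)[0,:2].tolist(),int(a[4])) for x,a in zip(c[1:],st[1:])])
E
```

```text
[[ 0.4386  0.0435  0.045 ]
 [ 0.5025  0.043   0.045 ]
 [ 0.4935 -0.2128  0.045 ]
 [ 0.4278 -0.209   0.045 ]]
c [ 0.46557594 -0.08380476  0.045     ] [0.06390048 0.25587319 0.06585811 0.25273393] [np.float64(2.446917199766142), np.float64(2.00211945339099)]
[[0.568  0.167  0.038 ]
 [0.5634 0.1237 0.038 ]
 [0.4445 0.1356 0.038 ]
 [0.4505 0.1805 0.038 ]]
c [0.5066029  0.15167539 0.038     ] [0.04352209 0.11952184 0.04528823 0.118282  ] [np.float64(-6.557813196629255), np.float64(-5.7150395820158515)]
[[0.55695817 0.10205584 0.036     ]
 [0.4473553  0.11281147 0.036     ]] 0.1101293449942928 -5.604649628969829
r [([317.0, 242.5], [0.4526, -0.0421], 10), ([333.5, 242.5], [0.4522, -0.0886], 8), ([366.4, 243.0], [0.4499, -0.181], 8), ([349.7, 243.3], [0.4494, -0.134], 9)]
g [([300.5, 242.0], [0.4544, 0.0045], 6)]
```

```bash
cat >> h.py <<'E'
from scipy.spatial.transform import Rotation as R
def tri(a,b):
    zs=np.linspace(-.8,.9,341);d=[np.linalg.norm(w("top",a,z)-w("side",b,z)) for z in zs];k=np.argmin(d);return w("top",a,zs[k])[0].round(3),round(d[k],3)
def goal(P,yaw):  # tool down, tool y axis at world heading yaw (deg); prints shift mm and turn deg in tool axes
    o=r.get_obs();A=R.from_rotvec(o["ee_rot"]);c,s=np.cos(np.radians(yaw)),np.sin(np.radians(yaw))
    B=R.from_matrix(np.array([[-s,c,0],[c,s,0],[0,0,-1]]))
    print("t",o["t"].round(2),"tcp",o["tool_pos"].round(4),"F",o["force"].round(1),"d",(A.inv().apply(np.array(P)-o["tool_pos"])*1000).round(1),"w",(A.inv()*B).as_rotvec(degrees=True).round(1))
E
python3 - <<'E'
from h import *
print(tri([90,285],[187,122]),tri([242,324],[200,238]),tri([192,262],[230,165]),tri([197,205],[262,155]))
print(w("top",[[312,266],[258,263],[250,195],[310,205]],0.005))
goal([.463,-.149,.2],-2.2)
E
```

```text
(array([0.335, 0.531, 0.185]), np.float64(0.006)) (array([ 0.209,  0.214, -0.175]), np.float64(0.014)) (array([0.4  , 0.312, 0.06 ]), np.float64(0.016)) (array([0.568, 0.312, 0.04 ]), np.float64(0.003))
[[ 0.38949916 -0.02535326  0.005     ]
 [ 0.39926784  0.13343782  0.005     ]
 [ 0.60414653  0.16253374  0.005     ]
 [ 0.5712178  -0.01976738  0.005     ]]Traceback (most recent call last):
  File "<stdin>", line 4, in <module>
  File "h.py", line 17, in goal
    print("t",o["t"].round(2),"tcp",o["tool_pos"].round(4),"F",o["force"].round(1),"d",(A.inv().apply(np.array(P)-o["tool_pos"])*1000).round(1),"w",(A.inv()*B).as_rotvec(degrees=True).round(1))
              ^^^^^^^^^^^^
AttributeError: 'float' object has no attribute 'round'
```

```bash
sed -i 's/o\["t"\].round(2)/round(float(o["t"]),2)/' h.py; python3 - <<'E'
from h import *
goal([.463,-.149,.2],-2.2)
E
```

```text
t 0.1 tcp [0.1768 0.5201 0.2303] F [-0.2 -0.5  0.5] d [-486.3 -541.3   31.5] w [-0.1  0.1 73.4]
```

Call:
move_arm(
  plan=[
    {"dz": -50},
    {"dz": -90},
    {"dz": -90},
  ],
)

```text
schema error: expected keys dx, dy, dz, wx, wy, wz, hand
```

Call:
move_arm(
  plan=[
    {"dx": 0, "dy": 0, "dz": -50, "wx": 0, "wy": 0, "wz": 0, "hand": 0},
    {"dx": 0, "dy": 0, "dz": -100, "wx": 0, "wy": 0, "wz": 0, "hand": 0},
    {"dx": -30, "dy": -34, "dz": -100, "wx": 0, "wy": 0, "wz": 5, "hand": 0},
    {"dx": -64, "dy": -70, "dz": -100, "wx": 0, "wy": 0, "wz": 10, "hand": 0},
    {"dx": -97, "dy": -108, "dz": -100, "wx": 0, "wy": 0, "wz": 15, "hand": 0},
    {"dx": -130, "dy": -145, "dz": -100, "wx": 0, "wy": 0, "wz": 20, "hand": 0},
    {"dx": -160, "dy": -178, "dz": -100, "wx": 0, "wy": 0, "wz": 25, "hand": 0},
    {"dx": -190, "dy": -212, "dz": -100, "wx": 0, "wy": 0, "wz": 30, "hand": 0},
  ],
)

```text
t: 0.9
tool_pos: [0.289, 0.2567, 0.331]
ee_rot: [-1.302, -2.859, 0.0]
force: [1.0, 0.4, 0.2]
opening: 0.0853
grasp_force: 0.0
```

```bash
python3 - <<'E'
from h import *
goal([.463,-.149,.2],-2.2)
E
```

```text
t 0.9 tcp [0.289  0.2567 0.331 ] F [1.  0.4 0.2] d [-420.4 -134.9  130.9] w [-0.  -0.  43.2]
```

Call:
move_arm(
  plan=[
    {"dx": -48, "dy": -14, "dz": 0, "wx": 0, "wy": 0, "wz": 6, "hand": 0},
    {"dx": -96, "dy": -28, "dz": 0, "wx": 0, "wy": 0, "wz": 12, "hand": 0},
    {"dx": -144, "dy": -44, "dz": 0, "wx": 0, "wy": 0, "wz": 18, "hand": 0},
    {"dx": -192, "dy": -60, "dz": 10, "wx": 0, "wy": 0, "wz": 24, "hand": 0},
    {"dx": -240, "dy": -75, "dz": 20, "wx": 0, "wy": 0, "wz": 30, "hand": 0},
    {"dx": -285, "dy": -90, "dz": 30, "wx": 0, "wy": 0, "wz": 36, "hand": 0},
    {"dx": -330, "dy": -105, "dz": 40, "wx": 0, "wy": 0, "wz": 43, "hand": 0},
    {"dx": -372, "dy": -120, "dz": 60, "wx": 0, "wy": 0, "wz": 43, "hand": 0},
  ],
)

```text
t: 1.7
tool_pos: [0.4448, -0.1023, 0.2718]
ee_rot: [2.256, 2.183, 0.004]
force: [1.1, 0.0, -0.5]
opening: 0.0856
grasp_force: 0.0
```

```bash
python3 - <<'E'
from h import *
goal([.463,-.149,.12],-2.2)
E
```

```text
t 1.7 tcp [ 0.4448 -0.1023  0.2718] F [ 1.1  0.  -0.5] d [-46.1  19.2 151.9] w [ 0.2 -0.   0.3]
```

Call:
move_arm(
  plan=[
    {"dx": -23, "dy": 10, "dz": 35, "wx": 0, "wy": 0, "wz": 0.3, "hand": 0},
    {"dx": -46, "dy": 19, "dz": 80, "wx": 0.2, "wy": 0, "wz": 0.3, "hand": 0},
    {"dx": -46, "dy": 19, "dz": 125, "wx": 0.2, "wy": 0, "wz": 0.3, "hand": 0},
    {"dx": -46, "dy": 19, "dz": 165, "wx": 0.2, "wy": 0, "wz": 0.3, "hand": 0},
    {"dx": -46, "dy": 19, "dz": 185, "wx": 0.2, "wy": 0, "wz": 0.3, "hand": 0},
    {"dx": -46, "dy": 19, "dz": 185, "wx": 0.2, "wy": 0, "wz": 0.3, "hand": 0},
  ],
)

```text
t: 2.3
tool_pos: [0.4578, -0.1455, 0.083]
ee_rot: [-2.255, -2.174, 0.012]
force: [0.3, -0.3, 0.0]
opening: 0.0854
grasp_force: 0.0
```

```bash
python3 - <<'E'
from h import *
goal([.463,-.149,.014],-2.2)
a=r.camera("top")[205:275,280:400,::-1];b=r.camera("side")[150:270,230:350,::-1]
f=lambda x:cv2.resize(x,None,fx=5,fy=5,interpolation=cv2.INTER_CUBIC)
cv2.imwrite("pics/c2.png",np.vstack([cv2.resize(f(a),(480,280)),cv2.resize(b,(480,310),interpolation=cv2.INTER_CUBIC)[:310]]))
E
```

```text
t 2.3 tcp [ 0.4578 -0.1455  0.083 ] F [ 0.3 -0.3  0. ] d [-3.4  6.2 68.9] w [-0.7 -0.1  0.1]
```

View pics/c2.png

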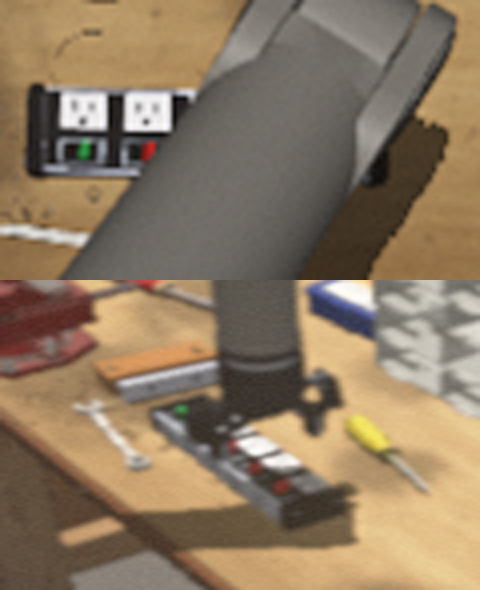

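Call:
move_arm(
  plan=[
    {"dx": -3, "dy": 6, "dz": 0, "wx": -0.7, "wy": 0, "wz": 0, "hand": 0},
    {"dx": -3, "dy": 6, "dz": 15, "wx": -0.7, "wy": 0, "wz": 0, "hand": 0},
    {"dx": -3, "dy": 6, "dz": 30, "wx": -0.7, "wy": 0, "wz": 0, "hand": 0},
    {"dx": -3, "dy": 6, "dz": 45, "wx": -0.7, "wy": 0, "wz": 0, "hand": 0},
    {"dx": -3, "dy": 6, "dz": 60, "wx": -0.7, "wy": 0, "wz": 0, "hand": 0},
    {"dx": -3, "dy": 6, "dz": 68, "wx": -0.7, "wy": 0, "wz": 0, "hand": 0},
    {"dx": -3, "dy": 6, "dz": 68, "wx": -0.7, "wy": 0, "wz": 0, "hand": 0},
  ],
)

```text
t: 3.1
tool_pos: [0.4672, -0.1498, 0.0185]
ee_rot: [2.256, 2.177, 0.01]
force: [0.2, -0.6, 0.6]
opening: 0.0851
grasp_force: 0.0
```

```bash
python3 - <<'E'
from h import *
goal([.463,-.149,.014],-2.2)
E
```

```text
t 3.1 tcp [ 0.4672 -0.1498  0.0185] F [ 0.2 -0.6  0.6] d [ 0.6 -4.3  4.5] w [ 0.5 -0.   0.1]
```

Call:
move_arm(
  squeeze=20,
  plan=[
    {"dx": 0, "dy": -4, "dz": 4, "wx": 0.5, "wy": 0, "wz": 0, "hand": 0},
    {"dx": 0, "dy": -4, "dz": 4, "wx": 0.5, "wy": 0, "wz": 0, "hand": 0.15},
    {"dx": 0, "dy": -4, "dz": 4, "wx": 0.5, "wy": 0, "wz": 0, "hand": 0.3},
    {"dx": 0, "dy": -4, "dz": 4, "wx": 0.5, "wy": 0, "wz": 0, "hand": 0.4},
    {"dx": 0, "dy": -4, "dz": 4, "wx": 0.5, "wy": 0, "wz": 0, "hand": 0.4},
    {"dx": 0, "dy": -4, "dz": 4, "wx": 0.5, "wy": 0, "wz": 0, "hand": 0.4},
  ],
)

```text
t: 3.7
tool_pos: [0.4654, -0.1502, 0.0155]
ee_rot: [2.258, 2.178, 0.004]
force: [4.4, 0.7, 5.5]
opening: 0.0616
grasp_force: 24.4
```

```bash
python3 - <<'E'
from h import *
goal([.463,-.149,.014],-6)
print(r.get_obs()["opening"],r.get_obs()["grasp_force"])
E
```

```text
t 3.7 tcp [ 0.4654 -0.1502  0.0155] F [4.4 0.7 5.5] d [ 1.1 -2.5  1.5] w [0.3 0.  3.9]
0.061558274435114455 24.387120008468628
```

```bash
python3 - <<'E'
from h import *
goal([.473,-.099,.014],-5.8)
E
```

```text
t 3.7 tcp [ 0.4654 -0.1502  0.0155] F [4.4 0.7 5.5] d [51.4  5.7  1.5] w [0.3 0.  3.7]
```

Call:
move_arm(
  plan=[
    {"dx": 4, "dy": 1, "dz": 0, "wx": 0, "wy": 0, "wz": 0.5, "hand": 0.4},
    {"dx": 10, "dy": 2, "dz": 0, "wx": 0, "wy": 0, "wz": 1, "hand": 0.4},
    {"dx": 17, "dy": 3, "dz": 0, "wx": 0, "wy": 0, "wz": 1.5, "hand": 0.4},
    {"dx": 24, "dy": 4, "dz": 0, "wx": 0, "wy": 0, "wz": 2, "hand": 0.4},
    {"dx": 31, "dy": 5, "dz": 0, "wx": 0, "wy": 0, "wz": 2.6, "hand": 0.4},
    {"dx": 37, "dy": 5, "dz": 0, "wx": 0, "wy": 0, "wz": 3.2, "hand": 0.4},
    {"dx": 40, "dy": 6, "dz": 0, "wx": 0, "wy": 0, "wz": 3.7, "hand": 0.4},
    {"dx": 40, "dy": 6, "dz": 0, "wx": 0, "wy": 0, "wz": 3.7, "hand": 0.4},
  ],
)

```text
t: 4.5
tool_pos: [0.4695, -0.1152, 0.0155]
ee_rot: [2.33, 2.1, -0.007]
force: [-2.8, -7.6, 9.7]
opening: 0.0617
grasp_force: 25.0
```

```bash
python3 - <<'E'
from h import *
goal([.473,-.099,.014],-5.8)
cv2.imwrite("pics/t3.png",r.camera("top")[:,:,::-1])
im=cv2.imread("pics/t3.png")[195:280,230:390]
cv2.imwrite("pics/c3.png",cv2.resize(im,None,fx=5,fy=5,interpolation=cv2.INTER_CUBIC))
E
```

```text
t 4.5 tcp [ 0.4695 -0.1152  0.0155] F [-2.8 -7.6  9.7] d [16.5  1.8  1.4] w [ 0.1  0.4 -0.1]
```

View pics/c3.png

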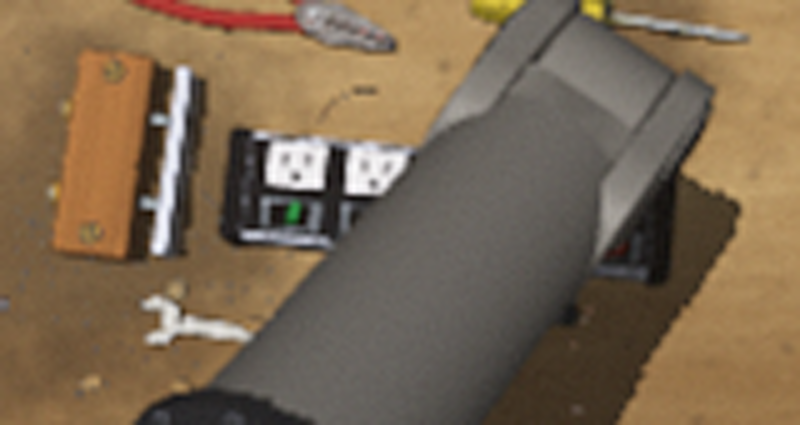

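Call:
move_arm(
  plan=[
    {"dx": 4, "dy": 0, "dz": 0, "wx": 0, "wy": 0, "wz": 0, "hand": 0.4},
    {"dx": 8, "dy": 1, "dz": 0, "wx": 0, "wy": 0, "wz": 0, "hand": 0.4},
    {"dx": 12, "dy": 1, "dz": 0, "wx": 0, "wy": 0, "wz": 0, "hand": 0.4},
    {"dx": 15, "dy": 1, "dz": 0, "wx": 0, "wy": 0, "wz": 0, "hand": 0.4},
    {"dx": 17, "dy": 1, "dz": 0, "wx": 0, "wy": 0, "wz": 0, "hand": 0.4},
    {"dx": 18, "dy": 1, "dz": 0, "wx": 0, "wy": 0, "wz": 0, "hand": 0.4},
    {"dx": 18, "dy": 1, "dz": 0, "wx": 0, "wy": 0, "wz": 0, "hand": 0.4},
  ],
)

```text
t: 5.25
tool_pos: [0.473, -0.0982, 0.0155]
ee_rot: [2.33, 2.097, -0.006]
force: [-1.2, -7.9, 7.7]
opening: 0.0614
grasp_force: 24.7
```

Call:
move_arm(
  plan=[
    {"dx": 1, "dy": 0, "dz": 0, "wx": 0, "wy": 0, "wz": 0, "hand": 0.4},
    {"dx": 2, "dy": 0, "dz": 0, "wx": 0, "wy": 0, "wz": 0, "hand": 0.4},
    {"dx": 3, "dy": 0, "dz": 0, "wx": 0, "wy": 0, "wz": 0, "hand": 0.4},
    {"dx": 4, "dy": 0, "dz": 0, "wx": 0, "wy": 0, "wz": 0, "hand": 0.4},
  ],
)

```text
t: 5.65
tool_pos: [0.4734, -0.0945, 0.0155]
ee_rot: [2.33, 2.096, -0.006]
force: [-0.4, -8.8, 8.2]
opening: 0.0615
grasp_force: 24.7
```

```bash
python3 - <<'E'
from h import *
goal([.474,-.087,.014],-5.8)
print(r.get_obs()["moment"])
cv2.imwrite("pics/t4.png",r.camera("top")[:,:,::-1])
E
```

```text
t 5.65 tcp [ 0.4734 -0.0945  0.0155] F [-0.4 -8.8  8.2] d [ 7.6 -0.2  1.4] w [ 0.2  0.4 -0.3]
[-1.6669412  -0.11980487 -0.11130146]
```

Call:
move_arm(
  plan=[
    {"dx": 1, "dy": 0, "dz": 0, "wx": 0, "wy": 0, "wz": 0, "hand": 0.4},
    {"dx": 2, "dy": 0, "dz": 0, "wx": 0, "wy": 0, "wz": 0, "hand": 0.4},
    {"dx": 3, "dy": 0, "dz": 0, "wx": 0, "wy": 0, "wz": 0, "hand": 0.4},
    {"dx": 4, "dy": 0, "dz": 0, "wx": 0, "wy": 0, "wz": 0, "hand": 0.4},
  ],
)

```text
t: 6.1
tool_pos: [0.4738, -0.0906, 0.0155]
ee_rot: [2.33, 2.096, -0.006]
force: [-2.5, -9.3, 8.0]
opening: 0.0617
grasp_force: 24.6
```

Call:
move_arm(
  plan=[
    {"dx": 1, "dy": 0, "dz": 0, "wx": 0, "wy": 0, "wz": 0, "hand": 0.4},
    {"dx": 2, "dy": 0, "dz": 0, "wx": 0, "wy": 0, "wz": 0, "hand": 0.4},
  ],
)

```text
t: 6.3
tool_pos: [0.474, -0.0886, 0.0155]
ee_rot: [2.33, 2.096, -0.006]
force: [-0.4, -9.2, 7.4]
opening: 0.0617
grasp_force: 24.6
```

Call:
move_arm(
  plan=[
    {"dx": 1, "dy": 0, "dz": 0, "wx": 0, "wy": 0, "wz": 0, "hand": 0.4},
    {"dx": 2, "dy": 0, "dz": 0, "wx": 0, "wy": 0, "wz": 0, "hand": 0.4},
  ],
)

```text
t: 6.5
tool_pos: [0.4742, -0.0871, 0.0155]
ee_rot: [2.33, 2.096, -0.007]
force: [-0.7, -11.1, 8.3]
opening: 0.0618
grasp_force: 24.7
```

Call:
move_arm(
  plan=[
    {"dx": 1, "dy": 0, "dz": 0, "wx": 0, "wy": 0, "wz": 0, "hand": 0.4},
    {"dx": 2, "dy": 0, "dz": 0, "wx": 0, "wy": 0, "wz": 0, "hand": 0.4},
  ],
)

```text
t: 6.7
tool_pos: [0.4741, -0.0871, 0.0155]
ee_rot: [2.329, 2.094, -0.01]
force: [-0.2, -14.0, 7.4]
opening: 0.0616
grasp_force: 24.5
```

```bash
python3 - <<'E'
from h import *
goal([.474,-.087,.014],-5.8)
print(r.get_obs()["moment"])
cv2.imwrite("pics/t5.png",r.camera("top")[:,:,::-1])
im=cv2.imread("pics/t5.png")[200:260,230:310]
cv2.imwrite("pics/c5.png",cv2.resize(im,None,fx=8,fy=8,interpolation=cv2.INTER_CUBIC))
E
```

```text
t 6.7 tcp [ 0.4741 -0.0871  0.0155] F [ -0.2 -14.    7.4] d [ 0.1 -0.2  1.5] w [ 0.2  0.6 -0.3]
[-2.63303946  0.05328721  0.04573217]
```

View pics/c5.png

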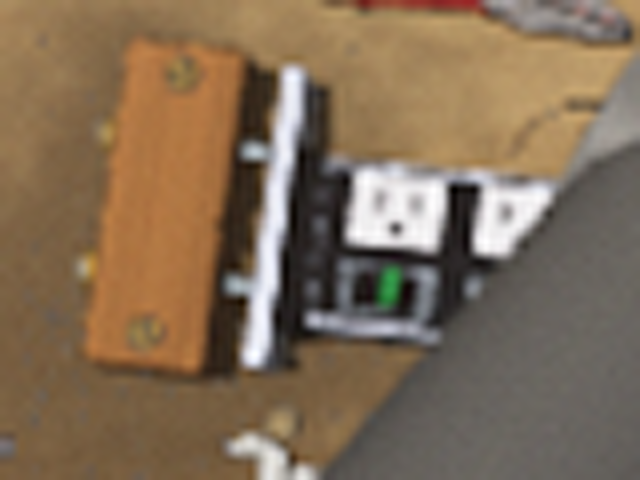

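Call:
move_arm(
  plan=[
    {"dx": 1, "dy": 0, "dz": 0, "wx": 0, "wy": 0, "wz": 0, "hand": 0.4},
    {"dx": 1, "dy": 0, "dz": 0, "wx": 0, "wy": 0, "wz": 0, "hand": 0.4},
  ],
)

```text
t: 6.95
tool_pos: [0.4742, -0.0871, 0.0155]
ee_rot: [2.329, 2.092, -0.011]
force: [-1.4, -15.2, 6.4]
opening: 0.0614
grasp_force: 24.5
```

```bash
python3 - <<'E'
from h import *
goal([.474,-.087,.014],-5.8)
print(r.get_obs()["moment"])
E
```

```text
t 6.95 tcp [ 0.4742 -0.0871  0.0155] F [ -1.4 -15.2   6.4] d [ 0.1 -0.2  1.5] w [ 0.2  0.7 -0.3]
[-2.75338668  0.03696311  0.05907959]
```

Call:
move_arm(
  plan=[
    {"dx": 0, "dy": 0, "dz": 0, "wx": 0, "wy": 0, "wz": -0.5, "hand": 0.4},
    {"dx": 0, "dy": 0, "dz": 0, "wx": 0, "wy": 0, "wz": -0.5, "hand": 0.4},
  ],
)

```text
t: 7.15
tool_pos: [0.4742, -0.0869, 0.0155]
ee_rot: [2.323, 2.099, -0.01]
force: [-0.6, -13.9, 5.9]
opening: 0.0616
grasp_force: 24.6
```

```bash
python3 - <<'E'
from h import *
goal([.474,-.087,.014],-5.8)
print(r.get_obs()["moment"])
E
```

```text
t 7.15 tcp [ 0.4742 -0.0869  0.0155] F [ -0.6 -13.9   5.9] d [-0.1 -0.2  1.5] w [ 0.2  0.6 -0. ]
[-2.64142233  0.08435306 -0.51916678]
```

Call:
move_arm(
  plan=[
    {"dx": 1, "dy": 0, "dz": 0, "wx": 0, "wy": 0, "wz": 0.2, "hand": 0.4},
    {"dx": 1, "dy": 0, "dz": 0, "wx": 0, "wy": 0, "wz": 0.2, "hand": 0.4},
  ],
)

```text
t: 7.35
tool_pos: [0.4742, -0.0869, 0.0155]
ee_rot: [2.325, 2.096, -0.012]
force: [-0.7, -16.2, 5.4]
opening: 0.0618
grasp_force: 24.5
```

```bash
python3 - <<'E'
from h import *
goal([.474,-.087,.014],-5.8)
print(r.get_obs()["moment"])
E
```

```text
t 7.35 tcp [ 0.4742 -0.0869  0.0155] F [ -0.7 -16.2   5.4] d [-0.1 -0.1  1.5] w [ 0.2  0.8 -0.1]
[-2.98204721  0.17444376 -0.14924876]
```

Call:
move_arm(
  plan=[
    {"dx": 0, "dy": 0, "dz": 0, "wx": 0, "wy": 0, "wz": 0, "hand": 0.3},
    {"dx": 0, "dy": 0, "dz": 0, "wx": 0, "wy": 0, "wz": 0, "hand": 0.15},
    {"dx": 0, "dy": 0, "dz": 0, "wx": 0, "wy": 0, "wz": 0, "hand": 0},
    {"dx": 0, "dy": 0, "dz": 0, "wx": 0, "wy": 0, "wz": 0, "hand": 0},
    {"dx": 0, "dy": 0, "dz": 0, "wx": 0, "wy": 0, "wz": 0, "hand": 0},
    {"dx": 0, "dy": 0, "dz": -8, "wx": 0, "wy": 0, "wz": 0, "hand": 0},
    {"dx": 0, "dy": 0, "dz": -20, "wx": 0, "wy": 0, "wz": 0, "hand": 0},
  ],
)

```text
t: 8.05
tool_pos: [0.474, -0.0757, 0.0344]
ee_rot: [-2.323, -2.112, 0.002]
force: [-0.9, 0.1, -0.0]
opening: 0.0852
grasp_force: 0.0
```

Call:
move_arm(
  plan=[
    {"dx": 0, "dy": 0, "dz": -25, "wx": 0, "wy": 0, "wz": 0, "hand": 0},
    {"dx": 0, "dy": 0, "dz": -60, "wx": 0, "wy": 0, "wz": 0, "hand": 0},
    {"dx": 0, "dy": 0, "dz": -95, "wx": 0, "wy": 0, "wz": 0, "hand": 0},
    {"dx": -30, "dy": -10, "dz": -110, "wx": 0, "wy": 0, "wz": 0, "hand": 0.5},
    {"dx": -60, "dy": -16, "dz": -110, "wx": 0, "wy": 0, "wz": 0, "hand": 1},
    {"dx": -60, "dy": -16, "dz": -110, "wx": 0, "wy": 0, "wz": 0, "hand": 1},
    {"dx": -60, "dy": -16, "dz": -110, "wx": 0, "wy": 0, "wz": 0, "hand": 1},
    {"dx": -60, "dy": -16, "dz": -110, "wx": 0, "wy": 0, "wz": 0, "hand": 1},
  ],
)

```text
t: 8.85
tool_pos: [0.4533, -0.1332, 0.1444]
ee_rot: [-2.323, -2.114, -0.001]
force: [0.5, 0.1, 0.1]
opening: 0.0123
grasp_force: 0.0
```

```bash
python3 - <<'E'
from h import *
goal([.474,-.087,.014],-5.8)
print(r.get_obs()["opening"])
cv2.imwrite("pics/t6.png",r.camera("top")[:,:,::-1]);s=r.camera("side")[:,:,::-1];cv2.imwrite("pics/s6.png",s)
a=cv2.resize(cv2.imread("pics/t6.png")[200:260,230:380],None,fx=4,fy=4,interpolation=cv2.INTER_CUBIC)
b=cv2.resize(s[165:255,225:345],(600,340),interpolation=cv2.INTER_CUBIC)
cv2.imwrite("pics/c6.png",np.vstack([a,b]))
E
```

```text
t 8.85 tcp [ 0.4533 -0.1332  0.1444] F [0.5 0.1 0.1] d [ 47.8  16.2 130.5] w [ 0.  -0.1  0.4]
0.012268421781295905
```

View pics/c6.png

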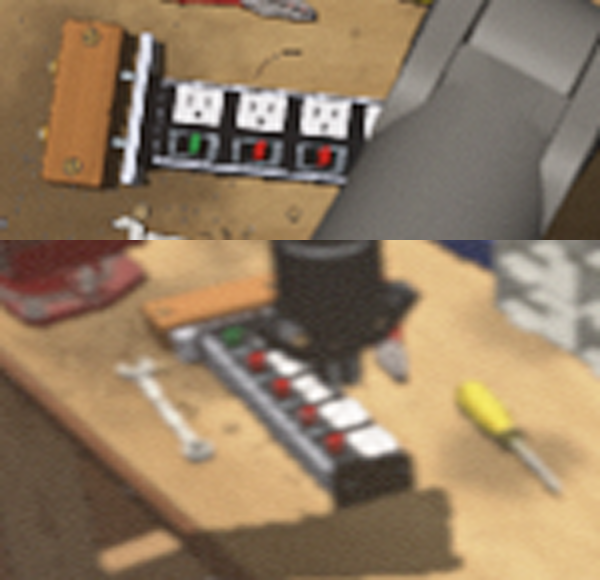

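```bash
python3 - <<'E'
from h import *
im=cv2.imread("pics/t6.png")[:,:,::-1].astype(int)
m=((im[...,0]>130)&(im[...,1]<60))|((im[...,1]>100)&(im[...,0]<80));m[:225]=0;m[245:]=0;m[:,:270]=0;m[:,:]&=np.arange(640)<318
n,l,st,c=cv2.connectedComponentsWithStats(m.astype('uint8'));print([(x.round(1).tolist(),w("top",x,.062).round(4)[0,:2].tolist(),int(a[4])) for x,a in zip(c[1:],st[1:])])
y=np.radians(-5.8);u=np.array([-np.sin(y),np.cos(y)]);v=np.array([np.cos(y),np.sin(y)])
C=np.array([.474,-.0869])+.066*u
print("C",C)
for t in(85,39,-7):print(C+u*t/1000-.016*v)
for t in(-125,50):
    P=C+u*t/1000-.016*v;print(P);goal([*P,.0625],-5.8);
E
```

```text
[([278.4, 235.3], [0.4738, 0.067], 7), ([294.4, 237.3], [0.4677, 0.0216], 7), ([310.6, 238.7], [0.4632, -0.0241], 7)]
C [ 0.48066972 -0.02123787]
[0.47334141 0.06494389]
[0.46869282 0.01917938]
[ 0.46404423 -0.02658514]
[ 0.45211959 -0.14398106]
t 8.95 tcp [ 0.4533 -0.133   0.1441] F [0.1 0.9 0.2] d [-11.   -0.1  81.6] w [-0.  -0.   0.5]
[0.46980444 0.03012306]
t 8.95 tcp [ 0.4533 -0.133   0.1441] F [0.1 0.9 0.2] d [164.    1.3  81.7] w [-0.  -0.   0.5]
```

Call:
move_arm(
  plan=[
    {"dx": -11, "dy": 0, "dz": 0, "wx": 0, "wy": 0, "wz": 0.5, "hand": 1},
    {"dx": -11, "dy": 0, "dz": 20, "wx": 0, "wy": 0, "wz": 0.5, "hand": 1},
    {"dx": -11, "dy": 0, "dz": 45, "wx": 0, "wy": 0, "wz": 0.5, "hand": 1},
    {"dx": -11, "dy": 0, "dz": 65, "wx": 0, "wy": 0, "wz": 0.5, "hand": 1},
    {"dx": -11, "dy": 0, "dz": 78, "wx": 0, "wy": 0, "wz": 0.5, "hand": 1},
    {"dx": -11, "dy": 0, "dz": 81.5, "wx": 0, "wy": 0, "wz": 0.5, "hand": 1},
    {"dx": -11, "dy": 0, "dz": 81.5, "wx": 0, "wy": 0, "wz": 0.5, "hand": 1},
    {"dx": -11, "dy": 0, "dz": 81.5, "wx": 0, "wy": 0, "wz": 0.5, "hand": 1},
  ],
)

```text
t: 9.75
tool_pos: [0.4528, -0.1458, 0.0635]
ee_rot: [2.333, 2.102, 0.001]
force: [0.2, -0.4, -0.3]
opening: 0.0001
grasp_force: 0.0
```

```bash
python3 - <<'E'
from h import *
goal([.4698,.0301,.0625],-5.8);print(r.get_obs()["opening"])
E
```

```text
t 9.75 tcp [ 0.4528 -0.1458  0.0635] F [ 0.2 -0.4 -0.3] d [176.7  -1.4   0.9] w [ 0.1  0.  -0.2]
0.00013268136588808822
```

Call:
move_arm(
  plan=[
    {"dx": 7, "dy": 0, "dz": 1, "wx": 0, "wy": 0, "wz": 0, "hand": 1},
    {"dx": 15, "dy": 0, "dz": 1, "wx": 0, "wy": 0, "wz": 0, "hand": 1},
    {"dx": 22, "dy": 0, "dz": 1, "wx": 0, "wy": 0, "wz": 0, "hand": 1},
    {"dx": 30, "dy": 0, "dz": 1, "wx": 0, "wy": 0, "wz": 0, "hand": 1},
    {"dx": 37, "dy": 0, "dz": 1, "wx": 0, "wy": 0, "wz": 0, "hand": 1},
    {"dx": 45, "dy": 0, "dz": 1, "wx": 0, "wy": 0, "wz": 0, "hand": 1},
    {"dx": 52, "dy": 0, "dz": 1, "wx": 0, "wy": 0, "wz": 0, "hand": 1},
    {"dx": 60, "dy": 0, "dz": 1, "wx": 0, "wy": 0, "wz": 0, "hand": 1},
  ],
)

```text
t: 10.55
tool_pos: [0.4582, -0.0857, 0.0618]
ee_rot: [2.332, 2.103, -0.002]
force: [-2.3, -7.2, 4.2]
opening: -0.0001
grasp_force: 3.9
```

```bash
python3 - <<'E'
from h import *
goal([.4698,.0301,.0625],-5.8)
E
```

```text
t 10.55 tcp [ 0.4582 -0.0857  0.0618] F [-2.3 -7.2  4.2] d [116.4  -0.4  -0.9] w [ 0.   0.1 -0.1]
```

Call:
move_arm(
  plan=[
    {"dx": 7, "dy": 0, "dz": -0.5, "wx": 0, "wy": 0, "wz": 0, "hand": 1},
    {"dx": 14, "dy": 0, "dz": -0.5, "wx": 0, "wy": 0, "wz": 0, "hand": 1},
    {"dx": 21, "dy": 0, "dz": -0.5, "wx": 0, "wy": 0, "wz": 0, "hand": 1},
    {"dx": 29, "dy": 0, "dz": -0.5, "wx": 0, "wy": 0, "wz": 0, "hand": 1},
    {"dx": 36, "dy": 0, "dz": -0.5, "wx": 0, "wy": 0, "wz": 0, "hand": 1},
    {"dx": 44, "dy": 0, "dz": -0.5, "wx": 0, "wy": 0, "wz": 0, "hand": 1},
    {"dx": 51, "dy": 0, "dz": -0.5, "wx": 0, "wy": 0, "wz": 0, "hand": 1},
    {"dx": 59, "dy": 0, "dz": -0.5, "wx": 0, "wy": 0, "wz": 0, "hand": 1},
  ],
)

```text
t: 11.35
tool_pos: [0.4643, -0.0291, 0.0628]
ee_rot: [2.335, 2.099, -0.003]
force: [-0.9, -1.8, -0.6]
opening: 0.0
grasp_force: 0.7
```

```bash
python3 - <<'E'
from h import *
goal([.4698,.0301,.0625],-5.8)
E
```

```text
t 11.35 tcp [ 0.4643 -0.0291  0.0628] F [-0.9 -1.8 -0.6] d [59.5 -0.8  0.1] w [ 0.   0.2 -0.3]
```

Call:
move_arm(
  plan=[
    {"dx": 8, "dy": 0, "dz": 0, "wx": 0, "wy": 0, "wz": 0, "hand": 1},
    {"dx": 16, "dy": 0, "dz": 0, "wx": 0, "wy": 0, "wz": 0, "hand": 1},
    {"dx": 24, "dy": 0, "dz": 0, "wx": 0, "wy": 0, "wz": 0, "hand": 1},
    {"dx": 32, "dy": 0, "dz": 0, "wx": 0, "wy": 0, "wz": 0, "hand": 1},
    {"dx": 40, "dy": 0, "dz": 0, "wx": 0, "wy": 0, "wz": 0, "hand": 1},
    {"dx": 48, "dy": 0, "dz": 0, "wx": 0, "wy": 0, "wz": 0, "hand": 1},
    {"dx": 54, "dy": 0, "dz": 0, "wx": 0, "wy": 0, "wz": 0, "hand": 1},
    {"dx": 57, "dy": 0, "dz": 0, "wx": 0, "wy": 0, "wz": 0, "hand": 1},
  ],
)

```text
t: 12.15
tool_pos: [0.4703, 0.0315, 0.062]
ee_rot: [-2.332, -2.104, -0.001]
force: [0.5, 0.8, 0.1]
opening: 0.0001
grasp_force: 0.0
```

```bash
python3 - <<'E'
from h import *
goal([.4698,.0301,.0625],-5.8)
E
```

```text
t 12.15 tcp [0.4703 0.0315 0.062 ] F [0.5 0.8 0.1] d [-1.5 -0.4 -0.5] w [-0.  -0.1 -0.1]
```

Call:
move_arm(
  plan=[
    {"dx": 0, "dy": 0, "dz": -20, "wx": 0, "wy": 0, "wz": 0, "hand": 1},
    {"dx": 0, "dy": 0, "dz": -60, "wx": 0, "wy": 0, "wz": 0, "hand": 1},
    {"dx": 0, "dy": 0, "dz": -105, "wx": 0, "wy": 0, "wz": 0, "hand": 1},
    {"dx": -40, "dy": 0, "dz": -135, "wx": 0, "wy": 0, "wz": 0, "hand": 1},
    {"dx": -85, "dy": 0, "dz": -150, "wx": 0, "wy": 0, "wz": 0, "hand": 1},
    {"dx": -130, "dy": 0, "dz": -150, "wx": 0, "wy": 0, "wz": 0, "hand": 1},
    {"dx": -180, "dy": 0, "dz": -150, "wx": 0, "wy": 0, "wz": 0, "hand": 1},
    {"dx": -230, "dy": 0, "dz": -150, "wx": 0, "wy": 0, "wz": 0, "hand": 1},
  ],
)

```text
t: 12.95
tool_pos: [0.4466, -0.1997, 0.2125]
ee_rot: [2.332, 2.105, 0.003]
force: [0.3, 0.7, 0.3]
opening: 0.0001
grasp_force: 0.0
```

Call:
move_arm(
  plan=[
    {"dx": -40, "dy": 0, "dz": 0, "wx": 0, "wy": 0, "wz": 0, "hand": 1},
    {"dx": -60, "dy": 0, "dz": 0, "wx": 0, "wy": 0, "wz": 0, "hand": 1},
    {"dx": -60, "dy": 0, "dz": 0, "wx": 0, "wy": 0, "wz": 0, "hand": 1},
  ],
)

```text
t: 13.25
tool_pos: [0.4385, -0.2626, 0.2124]
ee_rot: [2.341, 2.093, -0.003]
force: [0.5, -0.4, 0.6]
opening: -0.0
grasp_force: 0.0
```

```bash
python3 - <<'E'
from h import *
t=r.camera("top")[:,:,::-1];s=r.camera("side")[:,:,::-1]
a=cv2.resize(t[195:255,230:380],None,fx=4,fy=4,interpolation=cv2.INTER_CUBIC)
b=cv2.resize(s[165:255,225:345],(600,340),interpolation=cv2.INTER_CUBIC)
cv2.imwrite("pics/c7.png",np.vstack([a,b]))
E
```

```text
(no output)
```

View pics/c7.png

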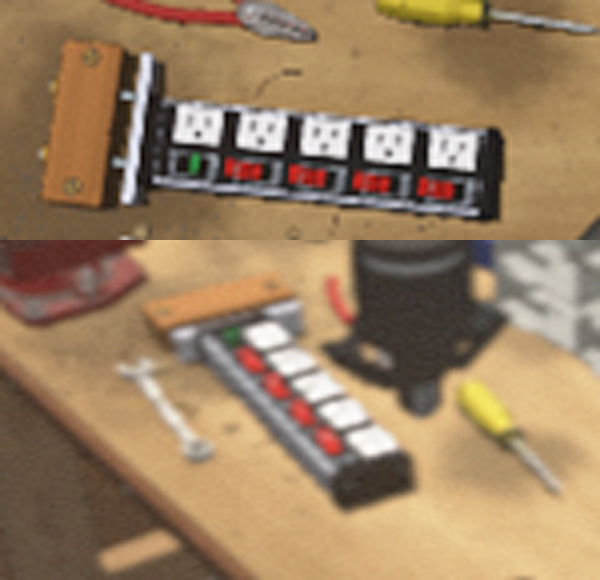

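The four red paddles (top crop x≈245, 308, 372, 437) now lie over towards the stop. The green one (x≈195) is upright, and the strip's nose is flush on the plate at (150, 150). The wrench, pliers and yellow driver haven't moved.

```bash
python3 -c "
from plant import r
print(r.job_done())"
```

```text
the job is handed in; nothing more can be done
None
```

The job is handed in: the strip sits against the stop's plate (about 16 N at the wrist when it pressed there), all four red paddles were knocked off in one drag, and the green paddle is still on; the last pictures show the wrench, pliers and yellow driver in place, but I didn't check the other things again.

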